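Crank the bench vise shut on a block

ROBOT

A 6-joint arm with a two-finger parallel gripper is mounted at the origin on the work surface. World frame = base frame: x ahead of the robot, y to its left, z up, the work surface at z = 0. Lengths are in m, angles in rad, forces in N, time in s.
With the tool pointing down it reaches from about 0.275 to 0.75 m from the base axis. Payload 10.2 kg.
Tool frame: the origin (TCP) lies on the centre line of the jaws, within the pads' length; the fingertips stand 14 mm ahead of it and the grasp point (between the pads) lies 5 mm behind it; z points along the fingers, y is the line along which they close (so a half turn about z gives the same grasp; the last joint's range is limited). The gripper opens to 88 mm and grips with 3 to 60 N. Pads are 18 mm wide; open, the fingers measure 123 mm over their backs; the gripper's body (75 mm by 187 mm) begins 45 mm behind the grasp point.
Start: joints at [-1.35, 0.313, 1.498, -0, 1.331, -0.223], TCP at [0.225, -0.474, 0.253] pointing down, gripper open.
Joint ranges: [-2.94, 2.94], [-0.97, 2.17], [0.19, 2.56], [-1.23, 4.37], [0.02, 3.11], [-2.88, 2.88]. Speed limits (rad/s): [2.39, 2.39, 3.01, 3.14, 3.14, 3.14].

INTERFACE

Orientations are given as a unit quaternion [w, x, y, z].
In Python, from rig import observe, camera, calibration, sign_off gives the robot as it stands.
- The arm moves only by the shell command python3 -m jog 'ROWS' [OPENING] [FORCE]. ROWS is a JSON object of lists of equal length, an entry for each row: "dp": the shift along the tool's x, y, z each as a share of 120 mm, from -1 to 1, a list of three; "turn": the turn, a rotation vector about the tool's x, y, z each as a share of 90 degrees, from -1 to 1, a list of three. In form: {"dp": [[dx, dy, dz], ...], "turn": [[ax, ay, az], ...]}. A call has 1 to 8 rows; each row is the pose to reach, as a shift and turn from the pose commanded when the call began, along the tool's axes at that moment; what a row does not reach only later rows make up. A row lasts 1/10 s, in which the tool goes at most 50 mm and 8.59 degrees, less where a joint would pass 70% of its speed; a pose out of reach is approached as far as the arm can. A call with a number of a shift or a turn outside -1 to 1 is refused whole. A call with a gripper value outside its range is refused whole. OPENING is the gripper's target within -1 to 1 (fully open at 1, half-way at 0, shut at -1), set as the call begins (- or left out, the last holds). The fingers move at their own pace and stop on an object; FORCE is the grip in N (left out, the last holds). Time passes only in rows, so rows that repeat a pose let the fingers close. It gives the time, the measured TCP pose, the force, the opening and the grip force at its end, in the units of the state.
- observe(): the state, without advancing time (a new reading comes with each control period).
- camera(name): name is "side" or "top"; returns the picture (480x640x3 uint8, red, green, blue); there is no depth.
- calibration(name): a dict with "vertical_fov" (degrees; the focal length in pixels is half the picture's height over the tangent of half this angle, whatever the lens; pixels are square), "cx", "cy" (the principal point, pixels), "R" (3x3) and "t" (3): a world point X has camera coordinates R X + t. Camera axes: x right, y down, z forward; pixel columns grow to the right and rows downward; lengths in m; the calibration is good to about 2 mm. A picture is of the moment at which its call begins. calibration takes no time and is no camera call.
- sign_off(): hands the job in; it is judged then, once.
The state is a dict: "clock": time; "qpos": joint angles; "qvel": joint speeds; "joint_torque": joint torques, N m; "position": TCP position; "tool_rot": TCP orientation; "ft_force": force on the tool from outside, world axes, zero at the start; "torque": the same for the moment, N m; "opening": finger opening in m; "grip_force": force on a finger pad.
Only numpy, scipy, OpenCV 4.12 (cv2) and the standard library are available. Lean on these libraries where they do the work, as an engineer would, in place of code of your own. Each camera call takes 0.05 s, during which the arm holds its last target. There are 200 camera calls.

TASK

Fit the loose crank down onto the square shaft on top of the vise's gear housing, feeling gently for the square rather than pressing hard, and wind it clockwise round and round until the wooden block is held firmly between the jaws, without cranking so hard that it dents. Move the jaw with the crank only (do not touch the jaw or the block), leave the crank sitting fully home on the shaft, and leave the other things on the bench where they are.

Things in the scene. Friction and masses are not known exactly. Their poses are not given: they have to be found in the camera images.
- shaft_top (a point): Centre of the top end of the steel shaft, 16 mm square, standing 27 mm up from the vise's grey gear housing; top 87 mm above the bench, its edges stepped in 1.2 mm over the last 2 mm. The point's axes are the vise's (see vise), NOT the shaft's: the square's angle is unmeasured and differs every time. Turning it takes about 0.15 N m either way; it stays where left.
- vise: The vise, screwed down: origin under the shaft axis at bench level, y along the bed towards jaws and block, z up. Gear housing 84 x 84 mm, top at 60 mm. Bed 110 mm wide, 14 mm thick, y = -52 to 252 mm. Fixed jaw's face at y = 215 mm. Jaws 110 mm wide, tops at 64 mm, block's top at 74 mm: nothing round the shaft stands higher.
- carriage: The vise's moving slide, a grey block 110 x 18 x 48 mm on the bed that carries the sprung jaw; origin at the centre of its underside. It starts at y = 53 to 72 mm in the vise's frame. Turning the shaft clockwise (seen from above) moves it 30 mm per turn along the vise's +y, towards the block.
- jaw: The sprung jaw plate on the front of the carriage, 110 x 10 x 48 mm; origin at the centre of its underside, 22 mm in front of (along +y) the carriage's origin; its face 5 mm further. Its springs push with 10 N at first, give 10 N per mm and bottom out after 7 mm (80 N), from where it is rigid.
- workpiece: Dark wooden block 100 x 70 x 60 mm (70 along the vise's y), loose on the bed; origin at the centre of its underside. The jaw pushes it against the fixed jaw: 1.6 to 2.4 turns in all. Held firmly from 15 N of squeeze, dented above 160 N. Handle force along its circle while moving: about 2.3 N of friction plus 0.073 N per N of squeeze; at rest the friction hides up to 2.3 N of it.
- crank_boss (a point): Grip point of the loose crank (dark steel, about 0.35 kg), which stands on its hub on the bench, handle up. Its x points from hub to handle, z up. Boss: square post 24 x 24 mm, sides along x and y, 34 to 74 mm above the foot; this point is on its axis 56 mm above the foot. The arm (20 mm wide, top 34 mm above the foot) runs along +x only.
- crank_foot (a point): Centre of the crank's underside, the mouth of its square socket. Hub 36 x 36 mm; socket 17.8 mm square (sides along the crank's x and y), 24 mm deep. Fully home, the socket's ceiling rests on the shaft's end: this point 24 mm below the shaft's top. Each of four quarter-turn positions fits, within about 6 degrees.
- crank_handle (a point): Middle of the crank's upright wooden handle, which spins freely on its pin: 23 mm across, from 36 to 92 mm above the foot, its axis 65 mm from the hub's axis along the crank's x. This point lies on that axis 64 mm above the foot.
- crank: The crank with its handle; origin as crank_foot.
- screwdriver: Bystander: screwdriver lying on the bench, near the robot.
- tape_roll: Bystander: paper tape roll, 84 mm across, 24 mm high.
- glue: Bystander: white glue bottle, 60 mm across, 150 mm high.
- tin: Bystander: metal tin, 80 mm across, 90 mm high.
- offcut: Bystander: offcut of wood 90 x 50 x 30 mm.
- mallet: Bystander: mallet lying at the left.
- mug: Bystander: mug, 80 mm across, 90 mm high, at the left.
Not all that is in view belongs to the job. Leave any green look-alike of the crank alone.

How it is judged:
By the outcome, as a careful person would: the job done as asked, in the order asked, and still so for the second after the job is handed in, with the robot touching nothing.
It also fails if it takes over 72 s, if anything falls off the work surface, if the arm or the gripper's body presses on something with over 40 N, if the wrist force passes 120 N, or if a joint passes its speed limit or range.

## Working session

There is one attempt and no reset: what is moved stays moved. The work goes in short steps, Python scripts to look and compute and a shell command to move; the robot and the scene stay as the last step left them, time stands still between calls to the robot, and variables do not carry over. Pictures are saved under pics/ and viewed, at most 10 in all, crops included, and the job is handed in when it is done.

```bash
ls; mkdir -p pics; python3 - <<'E'
from rig import observe,camera,calibration
import cv2
for n in("top","side"):
    cv2.imwrite(f"pics/{n}0.png",camera(n)[:,:,::-1]); print(n,calibration(n))
print(observe())
E
```

```text
pics
top {'vertical_fov': 54.15072068404524, 'cx': 324.8802296693951, 'cy': 245.29988768923835, 'R': array([[-0.02292298, -0.99971231,  0.00705911],
       [-0.99046757,  0.02175056, -0.13601805],
       [ 0.13582538, -0.01010976, -0.99068121]]), 't': array([0.00751738, 0.54506151, 1.47628151])}
side {'vertical_fov': 50.262472654508045, 'cx': 318.4268368924654, 'cy': 242.08321834205987, 'R': array([[-0.93431582, -0.35634775, -0.00838017],
       [-0.21909376,  0.59267386, -0.77507136],
       [ 0.28116164, -0.7223254 , -0.63181813]]), 't': array([0.52929654, 0.17131022, 1.29734703])}
{'clock': 0.1, 'qpos': array([-1.35042902e+00,  3.13404616e-01,  1.49833175e+00, -7.48210278e-07,
        1.33099633e+00, -2.23438480e-01]), 'qvel': array([ 0.00069327, -0.00085692, -0.00425595, -0.00218846,  0.00034126,
        0.00107149]), 'joint_torque': array([ 2.17318760e-03, -4.02816296e+01, -2.52641362e+01,  6.94556208e-02,
        3.42342595e-02, -4.79093330e-05]), 'position': array([ 0.22535151, -0.47396026,  0.25222393]), 'tool_rot': array([-5.70023030e-04,  9.75480237e-01,  2.20086305e-01,  5.11971094e-07]), 'ft_force': array([-0.53557608,  0.46150385,  0.15885712]), 'torque': array([-0.01121926, -0.0507861 , -0.04248005]), 'grip_force': 0.0, 'opening': 0.08769220508826504}
```

View pics/top0.png

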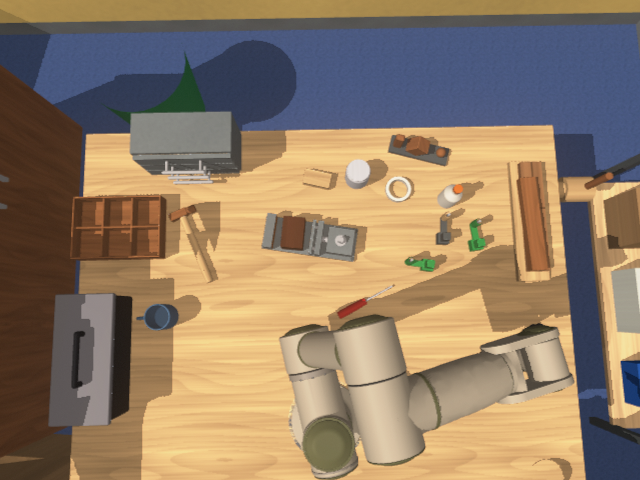

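View pics/side0.png

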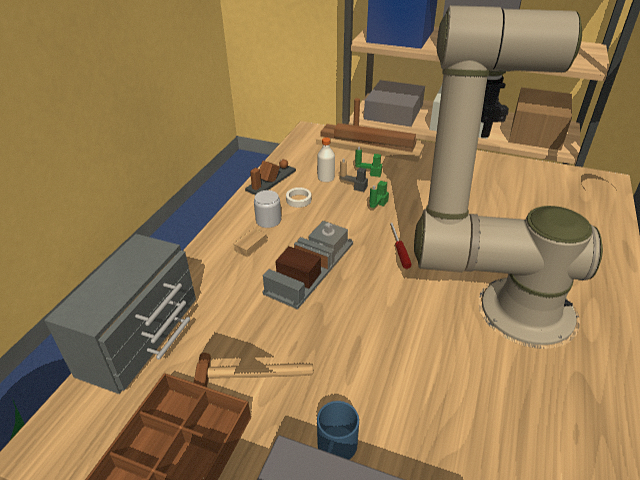

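The top view shows the vise at (310,237) with its shaft at (341,240). There are three crank candidates: dark at (444,230), green at (477,235) and green at (422,264). I choose the dark one, and the side view has it at (360,180). Next is a close crop of both.

```bash
python3 - <<'E'
import cv2,numpy as np
t=cv2.imread("pics/top0.png");s=cv2.imread("pics/side0.png")
def c(i,x,y,w,h,k):return cv2.resize(i[y:y+h,x:x+w],None,fx=k,fy=k,interpolation=cv2.INTER_CUBIC)
a=np.hstack([c(t,420,200,50,50,8),c(s,330,145,50,50,8)])
b=np.hstack([c(t,310,215,80,40,5)[:200,:400],c(s,300,215,80,40,5)])
cv2.imwrite("pics/crop.png",np.vstack([a,b]))
E
```

```text
(no output)
```

View pics/crop.png

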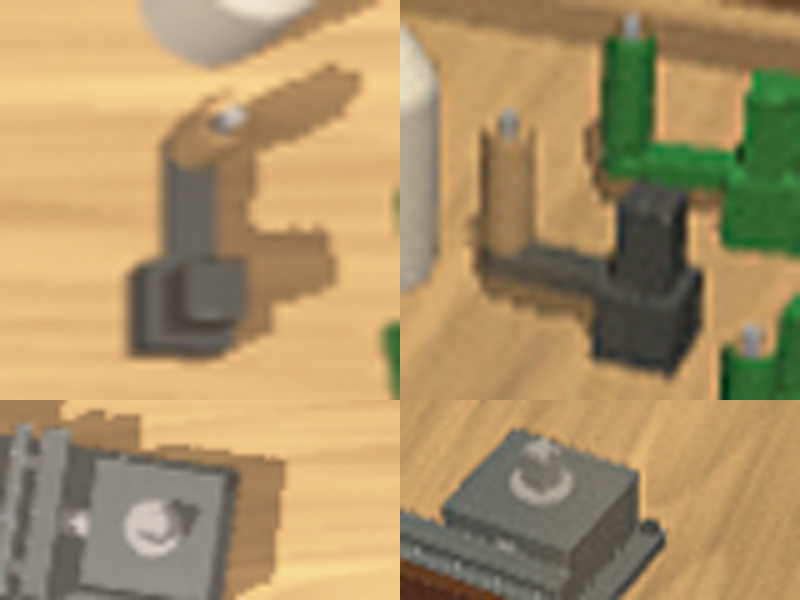

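The crop confirms it. The dark crank's boss top is at about (446.6,235.9) in the top view, with its handle towards the top of the picture. The side view has the boss at (361.2,169) and the pin at about (343.2,159.6). The housing's top corners are clear, and the shaft tip in the side view is at about (328.3,224.5).

```bash
cat > h.py <<'E'
import numpy as np
from rig import calibration,observe,camera
from scipy.spatial.transform import Rotation as Ro
def ray(n,u,v):
    c=calibration(n);f=240/np.tan(np.radians(c["vertical_fov"]/2));R=np.array(c["R"])
    return -R.T@c["t"],R.T@np.array([(u-c["cx"])/f,(v-c["cy"])/f,1])
def plane(n,u,v,z):
    o,d=ray(n,u,v);return o+d*(z-o[2])/d[2]
def tri(a,b):
    o1,d1=ray("top",*a);o2,d2=ray("side",*b)
    s=np.linalg.lstsq(np.c_[d1,-d2],o2-o1,rcond=None)[0]
    p,q=o1+s[0]*d1,o2+s[1]*d2;return (p+q)/2,np.linalg.norm(p-q)
def pix(n,X):
    c=calibration(n);f=240/np.tan(np.radians(c["vertical_fov"]/2));p=np.array(c["R"])@X+c["t"]
    return p[:2]/p[2]*f+[c["cx"],c["cy"]]
def togo(target,ax=None):
    "tool-frame dp share to reach target; ax = yaw world (deg) of tool y"
    o=observe();w,x,y,z=o["tool_rot"];R=Ro.from_quat([x,y,z,w]).as_matrix()
    print("pos",o["position"].round(4),"dp",(R.T@(np.array(target)-o["position"])/.12).round(3),"tool x yaw",np.degrees(np.arctan2(R[1,0],R[0,0])).round(2),"tool y yaw",np.degrees(np.arctan2(R[1,1],R[0,1])).round(2),"tilt",R[:,2].round(4))
E
python3 - <<'E'
from h import *
np.set_printoptions(precision=4,suppress=True)
T=lambda x,y:(420+x/8-.44,200+y/8-.44)
S=lambda x,y:(330+(x-400)/8-.44,145+y/8-.44)
T5=lambda x,y:(310+x/5-.4,215+(y-400)/5-.4)
S5=lambda x,y:(300+(x-400)/5-.4,215+(y-400)/5-.4)
print("boss",tri(T(215,290),S(653,195)),plane("top",*T(215,290),.074),plane("side",*S(653,195),.074))
for c in [(185,260),(247,260),(243,322),(182,322)]:print(" bosscorner",plane("top",*T(*c),.074))
print("pin",tri(T(232,117),S(508,118)),plane("top",*T(232,117),.098),plane("side",*S(508,118),.098))
cs=[(97,458),(237,470),(218,600),(85,590)]
P=[plane("top",*T5(*c),.06) for c in cs];print("housing top",np.array(P),np.mean(P,0))
Q=[plane("side",*S5(*c),.06) for c in [(516,430),(638,475),(572,552),(443,508)]];print("housing side",np.array(Q),np.mean(Q,0))
print("disc",plane("top",*T5(153,527),.06),plane("side",*S5(542,480),.062))
print("shaft tip side",plane("side",*S5(543,448),.087))
togo([0,0,0])
E
```

```text
boss (array([ 0.5622, -0.3882,  0.0764]), np.float64(0.0013880070490228174)) [ 0.5619 -0.389   0.074 ] [ 0.564 -0.392  0.074]
 bosscorner [ 0.5741 -0.3778  0.074 ]
 bosscorner [ 0.5736 -0.4023  0.074 ]
 bosscorner [ 0.5489 -0.3993  0.074 ]
 bosscorner [ 0.5494 -0.3752  0.074 ]
pin (array([ 0.6274, -0.3932,  0.097 ]), np.float64(0.0014783463421038602)) [ 0.6265 -0.393   0.098 ] [ 0.6276 -0.3915  0.098 ]
housing top [[ 0.6032 -0.019   0.06  ]
 [ 0.5935 -0.1082  0.06  ]
 [ 0.5103 -0.0935  0.06  ]
 [ 0.5185 -0.0094  0.06  ]] [ 0.5564 -0.0575  0.06  ]
housing side [[ 0.5899 -0.0985  0.06  ]
 [ 0.5094 -0.0825  0.06  ]
 [ 0.5217 -0.0042  0.06  ]
 [ 0.6028 -0.0157  0.06  ]] [ 0.5559 -0.0502  0.06  ]
disc [ 0.5579 -0.0536  0.06  ] [ 0.5584 -0.0567  0.062 ]
shaft tip side [ 0.557  -0.0542  0.087 ]
pos [ 0.2254 -0.474   0.2522] dp [-0.001 -4.371  2.107] tool x yaw 25.43 tool y yaw -64.57 tilt [-0.0002  0.0011 -1.    ]
```

Estimates: crank boss at (0.562,-0.3895) with its arm yaw about -3°, and shaft at (0.557,-0.055). I'll grip the boss across the crank's y with tool y yaw about 87°, which leaves wrist room for clockwise winding.

```bash
python3 -m jog '{"dp":[[0.4,0.08,0],[0.8,0.16,0],[1,0.2,0],[1,0.2,0],[1,0.2,0],[1,0.2,0],[1,0.2,0],[1,0.2,0]],"turn":[[0,0,-0.09],[0,0,-0.18],[0,0,-0.28],[0,0,-0.37],[0,0,-0.46],[0,0,-0.56],[0,0,-0.65],[0,0,-0.75]]}' 0
python3 -c "
from h import *
togo([.562,-.3895,.2])
print(plane('top',468,240,.03), plane('top',470,240,.0))"
```

```text
clock: 0.9
position: [0.3441, -0.4441, 0.2523]
tool_rot: [-0.0, 0.689, 0.725, 0.0]
ft_force: [-0.4, 0.1, -0.1]
opening: 0.044
grip_force: 0.0
pos [ 0.3441 -0.4441  0.2523] dp [0.363 1.837 0.436] tool x yaw 92.88 tool y yaw 2.88 tilt [-4.e-04  8.e-04 -1.e+00]
[ 0.55325451 -0.47040795  0.03      ] [ 0.55736503 -0.48663084  0.        ]
```

```bash
python3 -m jog '{"dp":[[0.1,0.3,0],[0.2,0.6,0],[0.3,0.9,0],[0.36,1,0.1],[0.36,1,0.1],[0.36,1,0.1],[0.36,1,0.1],[0.36,1,0.1]],"turn":[[0,0,-0.09],[0,0,-0.18],[0,0,-0.28],[0,0,-0.37],[0,0,-0.46],[0,0,-0.56],[0,0,-0.65],[0,0,-0.75]]}'
python3 -c "
from h import *
togo([.562,-.3895,.15])"
```

```text
clock: 1.7
position: [0.462, -0.3957, 0.2403]
tool_rot: [-0.0, 0.174, 0.985, 0.0]
ft_force: [-0.9, -0.2, 0.3]
opening: 0.044
grip_force: 0.0
pos [ 0.462  -0.3957  0.2403] dp [-0.766  0.334  0.752] tool x yaw 159.97 tool y yaw 69.97 tilt [-6.e-04  7.e-04 -1.e+00]
```

```bash
python3 -m jog '{"dp":[[-0.3,0.13,0.3],[-0.6,0.26,0.6],[-0.766,0.334,0.75],[-0.766,0.334,0.75],[-0.766,0.334,0.75]],"turn":[[0,0,-0.09],[0,0,-0.19],[0,0,-0.19],[0,0,-0.19],[0,0,-0.19]]}'
python3 - <<'E'
from h import *
import cv2
togo([.562,-.3895,.052])
t=camera("top")[:,:,::-1];s=camera("side")[:,:,::-1]
c=lambda i,x,y:cv2.resize(i[y:y+50,x:x+50],None,fx=8,fy=8,interpolation=cv2.INTER_CUBIC)
cv2.imwrite("pics/near.png",np.hstack([c(t,420,200),c(s,335,145)]))
E
```

```text
clock: 2.2
position: [0.562, -0.3902, 0.1503]
tool_rot: [-0.0, 0.029, 1.0, 0.0]
ft_force: [0.4, 0.3, -0.5]
opening: 0.0441
grip_force: 0.0
pos [ 0.562  -0.3902  0.1503] dp [-0.     0.005  0.819] tool x yaw 176.73 tool y yaw 86.73 tilt [-9.e-04  6.e-04 -1.e+00]
```

View pics/near.png

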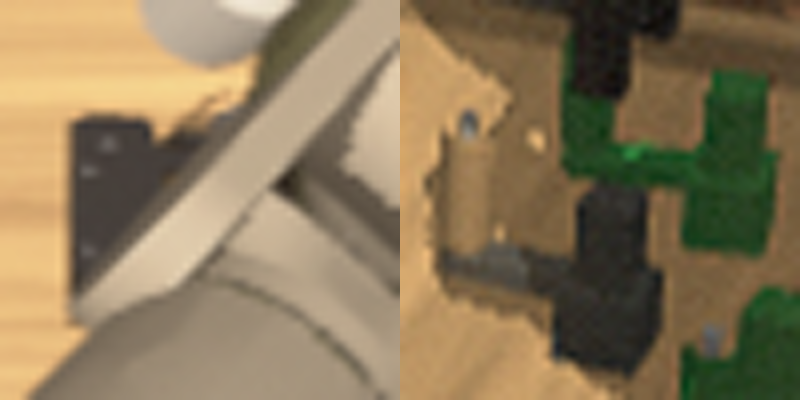

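The top view is now blocked by the arm. The side view shows the boss at (612,190) in the crop and one finger just behind and above it, at (600,60). I'll descend and grip.

```bash
python3 -m jog '{"dp":[[0,0,0.2],[0,0,0.4],[0,0,0.6],[0,0,0.7],[0,0,0.8],[0,0,0.8]],"turn":[[0,0,0],[0,0,0],[0,0,0],[0,0,0],[0,0,0],[0,0,0]]}'; python3 -m jog '{"dp":[[0,0,0],[0,0,0],[0,0,0],[0,0,0],[0,0,0]],"turn":[[0,0,0],[0,0,0],[0,0,0],[0,0,0],[0,0,0]]}' -1 40; python3 -c "
from h import *
togo([.557,-.055,.2]);o=observe();print(o['torque'])"
```

```text
clock: 2.9
position: [0.5617, -0.3904, 0.0543]
tool_rot: [-0.0, 0.029, 1.0, 0.0]
ft_force: [-0.2, -0.6, -0.8]
opening: 0.044
grip_force: 0.0
clock: 3.4
position: [0.5625, -0.3907, 0.0557]
tool_rot: [0.001, 0.029, 1.0, -0.001]
ft_force: [-0.2, -0.5, 4.8]
opening: 0.0233
grip_force: 40.0
pos [ 0.5625 -0.3907  0.0557] dp [ 0.204  2.789 -1.206] tool x yaw 176.72 tool y yaw 86.72 tilt [ 0.0012 -0.0012 -1.    ]
[ 0.06817287 -0.03499327  0.04452444]
```

```bash
python3 -m jog '{"dp":[[0,0,-0.15],[0,0,-0.4],[0,0,-0.7],[0,0,-1],[0,0,-1],[0,0.3,-1],[0.05,0.6,-1],[0.07,0.9,-1]],"turn":[[0,0,0],[0,0,0],[0,0,0],[0,0,0],[0,0,0],[0,0,0],[0,0,0],[0,0,0]]}';python3 -m jog '{"dp":[[0,0.3,-0.1],[0,0.6,-0.1],[0,0.9,0],[0,1,0],[0,1,0]],"turn":[[0,0,0],[0,0,0],[0,0,0],[0,0,0],[0,0,0]]}'; python3 -c "
from h import *
togo([.557,-.055,.17]);o=observe();print(o['torque'])"
```

```text
clock: 4.2
position: [0.5588, -0.2802, 0.1721]
tool_rot: [-0.002, 0.029, 1.0, 0.001]
ft_force: [2.4, 1.1, -3.3]
opening: 0.0236
grip_force: 40.0
clock: 4.7
position: [0.5664, -0.1606, 0.1732]
tool_rot: [-0.001, 0.028, 1.0, 0.001]
ft_force: [-0.4, -0.2, -3.7]
opening: 0.0236
grip_force: 40.0
pos [ 0.5664 -0.1606  0.1732] dp [0.127 0.875 0.028] tool x yaw 176.84 tool y yaw 86.84 tilt [-0.0027  0.0014 -1.    ]
[ 0.01642196 -0.08742534  0.01471327]
```

```bash
python3 -m jog '{"dp":[[0.04,0.3,0],[0.09,0.6,0],[0.127,0.875,0],[0.127,0.875,0],[0.127,0.875,0]],"turn":[[0,0,0],[0,0,0],[0,0,0],[0,0,0],[0,0,0]]}'; python3 - <<'E'
from h import *
import cv2
togo([.557,-.055,.15]);o=observe();print(o['torque'],o['ft_force'])
p=o["position"]
t=camera("top")[:,:,::-1];s=camera("side")[:,:,::-1]
cv2.imwrite("pics/t2.png",t);cv2.imwrite("pics/s2.png",s)
c=lambda i,x,y:cv2.resize(i[y:y+75,x:x+50],None,fx=8,fy=8,interpolation=cv2.INTER_CUBIC)
cv2.imwrite("pics/over.png",np.hstack([c(t,318,190),c(s,303,175)]))
f=p-[0,0,.0557]
for n,X in(("foot",f),("shaft",np.array([.557,-.055,.087])),("shaft base",np.array([.557,-.055,.06]))):print(n,pix("side",X),(pix("side",X)-[303,175]+.44)*8+[400,0])
E
```

```text
clock: 5.2
position: [0.5578, -0.0576, 0.1744]
tool_rot: [-0.0, 0.029, 1.0, -0.0]
ft_force: [0.7, -0.1, -3.3]
opening: 0.0235
grip_force: 40.0
pos [ 0.5578 -0.0576  0.1744] dp [0.008 0.021 0.204] tool x yaw 176.71 tool y yaw 86.71 tilt [-2.e-04 -6.e-04 -1.e+00]
[ 0.05617127 -0.11476095 -0.03436102] [ 0.72120584 -0.07701673 -3.33244029]
foot [328.37185657 214.33618774] [606.49485254 318.20950194]
shaft [328.29592441 224.03492353] [605.88739529 395.7993882 ]
shaft base [328.25979482 231.6010062 ] [605.59835859 456.32804957]
```

View pics/over.png

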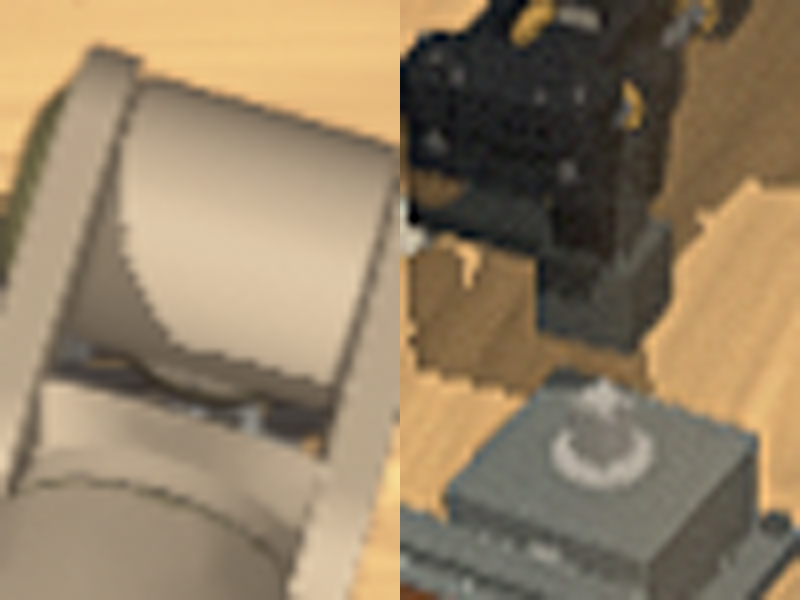

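The side view shows the hub's underside corners at about (538,328) and (671,300) in the crop, so its centre is near (604,314). The shaft tip is at about (602,395), so about +2 mm in y lines them up. I'll zoom on the shaft for its angle.

```bash
python3 - <<'E'
from h import *
import cv2
s=cv2.imread("pics/s2.png");s0=cv2.imread("pics/side0.png");t=cv2.imread("pics/top0.png")
c=lambda i,x,y:cv2.resize(i[y:y+20,x:x+20],None,fx=20,fy=20,interpolation=cv2.INTER_LANCZOS4)
cv2.imwrite("pics/z.png",np.hstack([c(s,318,217),c(t,332,230)]))
for yaw in(-30,-20,-10,0,10,20,30,45):
    q=[np.array([.557,-.055,.087])+.0068*2**.5*np.array([np.cos(a),np.sin(a),0]) for a in np.radians(yaw+45+90*np.arange(4))]
    print(yaw,[((pix("side",x)-[318,217]+.5)*20).astype(int).tolist() for x in q])
E
```

```text
-30 [[147, 146], [209, 192], [284, 154], [221, 109]]
-20 [[147, 154], [221, 192], [284, 147], [210, 109]]
-10 [[149, 161], [233, 190], [281, 140], [198, 110]]
0 [[153, 168], [244, 188], [277, 133], [187, 113]]
10 [[159, 174], [255, 184], [271, 127], [176, 116]]
20 [[167, 179], [264, 180], [264, 121], [167, 121]]
30 [[176, 184], [272, 174], [255, 117], [160, 126]]
45 [[192, 189], [280, 165], [239, 112], [151, 136]]
```

View pics/z.png

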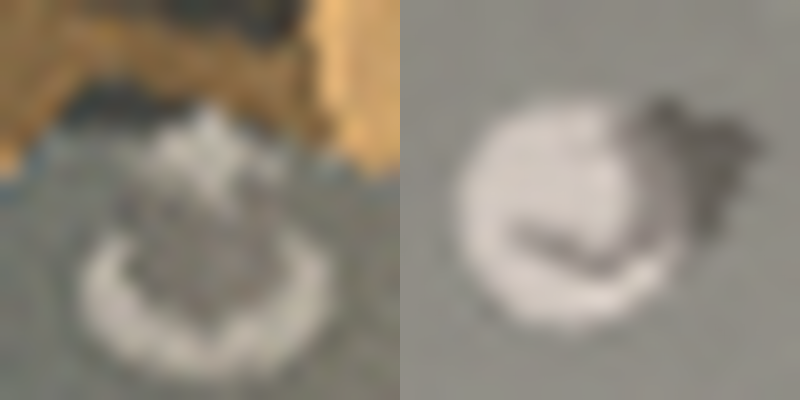

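The left zoom shows the shaft top's diamond centred at (210,155), and the right one shows a side face running (510,230) to (600,270). Both put the square's yaw at about -24° against the crank's -3°. I'll turn the crank 21° clockwise, shift +y, and lower to just above the shaft.

```bash
python3 -m jog '{"dp":[[0,0.02,0.1],[0,0.025,0.2],[0,0.025,0.24],[0,0.025,0.24],[0,0.025,0.24]],"turn":[[0,0,0.08],[0,0,0.16],[0,0,0.23],[0,0,0.23],[0,0,0.23]]}'; python3 - <<'E'
from h import *
print(plane("side",328,224.25,.087))
togo([.557,-.0545,.138]);o=observe();print(o['torque'],o['ft_force'])
E
```

```text
clock: 5.8
position: [0.558, -0.0545, 0.146]
tool_rot: [0.0, 0.207, 0.978, -0.0]
ft_force: [0.3, 0.2, -3.8]
opening: 0.0236
grip_force: 40.0
[ 0.55743788 -0.05377275  0.087     ]
pos [ 0.558  -0.0545  0.146 ] dp [ 0.008 -0.003  0.067] tool x yaw 156.12 tool y yaw 66.12 tilt [ 2.e-04 -2.e-04 -1.e+00]
[ 0.01926912 -0.17568564  0.00371822] [ 0.30088612  0.18058618 -3.80846524]
```

```bash
python3 -m jog '{"dp":[[0,0,0.01],[0,0,0.02],[0,0,0.03],[0,0,0.04],[0,0,0.04]],"turn":[[0,0,0],[0,0,0],[0,0,0],[0,0,0],[0,0,0]]}'; python3 -c "
from h import *
o=observe();print(o['torque'],o['ft_force'])"
```

```text
clock: 6.3
position: [0.5578, -0.0535, 0.141]
tool_rot: [-0.0, 0.208, 0.978, 0.0]
ft_force: [0.4, -0.0, -3.8]
opening: 0.0236
grip_force: 40.0
[ 0.05874674 -0.05590346 -0.02314081] [ 0.3550089  -0.01891723 -3.76697162]
```

```bash
python3 -m jog '{"dp":[[0,0,0.01],[0,0,0.02],[0,0,0.025],[0,0,0.025]],"turn":[[0,0,0],[0,0,0],[0,0,0],[0,0,0]]}'; python3 -c "
from h import *
o=observe();print(o['torque'],o['ft_force'])"
```

```text
clock: 6.7
position: [0.5578, -0.0535, 0.138]
tool_rot: [-0.0, 0.208, 0.978, 0.0]
ft_force: [0.5, 0.4, -2.6]
opening: 0.0235
grip_force: 40.0
[ 0.0485234  -0.09418464  0.00981342] [ 0.46732232  0.38108286 -2.63280857]
```

```bash
python3 -m jog '{"dp":[[0,0,0.01],[0,0,0.02],[0,0,0.03],[0,0,0.03]],"turn":[[0,0,0],[0,0,0],[0,0,0],[0,0,0]]}'; python3 -c "
from h import *
o=observe();print(o['torque'],o['ft_force'])"
```

```text
clock: 7.1
position: [0.5577, -0.0535, 0.1343]
tool_rot: [-0.0, 0.208, 0.978, 0.0]
ft_force: [0.0, -0.1, -3.4]
opening: 0.0237
grip_force: 40.0
[ 0.04734825 -0.10848817  0.01362074] [ 0.02491929 -0.09665264 -3.35766055]
```

```bash
python3 -m jog '{"dp":[[0,0,0.03],[0,0,0.06],[0,0,0.09],[0,0,0.11],[0,0,0.11]],"turn":[[0,0,0],[0,0,0],[0,0,0],[0,0,0],[0,0,0]]}'; python3 -m jog '{"dp":[[0,0,0.01],[0,0,0.02],[0,0,0.02]],"turn":[[0,0,0],[0,0,0],[0,0,0]]}'; python3 -c "
from h import *
o=observe();print(o['torque'],o['ft_force'])"
```

```text
clock: 7.6
position: [0.5576, -0.0535, 0.1209]
tool_rot: [-0.0, 0.208, 0.978, 0.0]
ft_force: [0.6, -0.6, -3.6]
opening: 0.024
grip_force: 40.0
clock: 7.9
position: [0.5578, -0.0535, 0.1188]
tool_rot: [-0.0, 0.208, 0.978, 0.0]
ft_force: [-0.9, 0.3, -4.1]
opening: 0.0238
grip_force: 40.0
[ 0.08345071 -0.10657985  0.00615135] [-0.90498347  0.33808114 -4.12841803]
```

```bash
python3 -m jog '{"dp":[[0,0,0.008],[0,0,0.016],[0,0,0.016]],"turn":[[0,0,0],[0,0,0],[0,0,0]]}'; python3 -m jog '{"dp":[[0,0,0.008],[0,0,0.008],[0,0,0.008]],"turn":[[0,0,0],[0,0,0],[0,0,0]]}'
```

```text
clock: 8.2
position: [0.558, -0.0535, 0.1185]
tool_rot: [0.001, 0.208, 0.978, -0.0]
ft_force: [-4.9, 1.7, 9.0]
opening: 0.0237
grip_force: 40.0
clock: 8.5
position: [0.5582, -0.0536, 0.1184]
tool_rot: [0.001, 0.208, 0.978, -0.0]
ft_force: [-7.5, 1.4, 15.9]
opening: 0.0233
grip_force: 40.0
```

It is home at TCP z 0.1185, as predicted. I'll ease the pressure and start winding.

```bash
python3 -m jog '{"dp":[[0,0,-0.01],[0,0,-0.01],[0,0,-0.01],[0,0,-0.01],[0,0,-0.01],[0,0,-0.01],[0,0,-0.01],[0,0,-0.01]],"turn":[[0,0,0.03],[0,0,0.06],[0,0,0.1],[0,0,0.15],[0,0,0.2],[0,0,0.25],[0,0,0.3],[0,0,0.35]]}'; python3 -c "
from h import *
o=observe();print(o['torque'],o['qpos'][5]);togo([.5577,-.0538,.118])"
```

```text
clock: 9.3
position: [0.5581, -0.0534, 0.1186]
tool_rot: [0.001, 0.467, 0.884, 0.0]
ft_force: [-3.0, 1.9, 7.5]
opening: 0.0237
grip_force: 40.0
[0.36404239 0.58032883 0.11778537] -0.9041191439237927
pos [ 0.5581 -0.0534  0.1186] dp [-0.001 -0.005  0.005] tool x yaw 124.36 tool y yaw 34.36 tilt [ 1.3e-03 -3.0e-04 -1.0e+00]
```

```bash
python3 -m jog '{"dp":[[0,0,-0.002],[0,0,-0.002],[0,0,-0.002],[0,0,-0.002],[0,0,-0.002],[0,0,-0.002],[0,0,-0.002],[0,0,-0.002]],"turn":[[0,0,0.09],[0,0,0.18],[0,0,0.27],[0,0,0.36],[0,0,0.45],[0,0,0.54],[0,0,0.63],[0,0,0.72]]}'; python3 -c "
from h import *
o=observe();print(o['torque'],o['qpos'][5])"; python3 -m jog '{"dp":[[0,0,0],[0,0,0],[0,0,0],[0,0,0],[0,0,0],[0,0,0],[0,0,0],[0,0,0]],"turn":[[0,0,0.09],[0,0,0.18],[0,0,0.27],[0,0,0.36],[0,0,0.45],[0,0,0.54],[0,0,0.63],[0,0,0.72]]}'; python3 -c "
from h import *
o=observe();print(o['torque'],o['qpos'][5]);togo([.5577,-.0538,.118])"
```

```text
clock: 10.1
position: [0.5594, -0.0535, 0.1186]
tool_rot: [0.002, 0.869, 0.495, 0.002]
ft_force: [4.8, 2.0, -0.1]
opening: 0.0237
grip_force: 40.0
[ 0.23810405 -1.00805691  0.11593838] 0.2294345347484046
clock: 10.9
position: [0.5599, -0.0548, 0.1187]
tool_rot: [0.001, 0.999, -0.047, 0.003]
ft_force: [8.0, -6.6, -2.6]
opening: 0.0236
grip_force: 40.0
[-0.97556107 -1.20848482  0.13917255] 1.3603674683510294
pos [ 0.5599 -0.0548  0.1187] dp [-0.019 -0.007  0.005] tool x yaw -5.4 tool y yaw -95.41 tilt [ 0.0064 -0.0031 -1.    ]
```

```bash
python3 -m jog '{"dp":[[0.01,0.008,0],[0.01,0.008,0],[0.01,0.008,0],[0.01,0.008,0],[0.01,0.008,0],[0.01,0.008,0],[0.01,0.008,0],[0.01,0.008,0]],"turn":[[0,0,0.09],[0,0,0.18],[0,0,0.27],[0,0,0.36],[0,0,0.45],[0,0,0.54],[0,0,0.63],[0,0,0.72]]}'; python3 -c "
from h import *
o=observe();print(o['torque'],o['qpos'][5])";python3 -m jog '{"dp":[[0,0,0],[0,0,0]],"turn":[[0,0,0.07],[0,0,0.07]]}';python3 -c "
from h import *
o=observe();print(o['torque'],o['qpos'][5]);togo([.5577,-.0538,.118])"
```

```text
clock: 11.7
position: [0.5592, -0.056, 0.1186]
tool_rot: [0.001, 0.818, -0.575, 0.001]
ft_force: [-3.6, -6.9, 4.2]
opening: 0.024
grip_force: 40.0
[-1.15087103  0.80043758  0.18005464] 2.4901189419994045
clock: 11.9
position: [0.5591, -0.056, 0.1186]
tool_rot: [0.001, 0.786, -0.618, 0.001]
ft_force: [-4.9, -7.0, 4.5]
opening: 0.0238
grip_force: 40.0
[-1.07329001  0.87202226  0.04610591] 2.5975875536452593
pos [ 0.5591 -0.056   0.1186] dp [-0.02   0.007  0.005] tool x yaw -76.35 tool y yaw -166.35 tilt [ 6.0e-04 -2.9e-03 -1.0e+00]
```

232° are done. Now I'll open, rise 12 mm (the fingers stay around the boss, inside the handle's circle), turn back 270° and regrip.

```bash
python3 -m jog '{"dp":[[0,0,0],[0,0,0],[0,0,0],[0,0,-0.05],[0,0,-0.1],[0,0,-0.1]],"turn":[[0,0,0],[0,0,0],[0,0,0],[0,0,0],[0,0,0],[0,0,0]]}' 0
python3 - <<'E'
from h import *
import cv2
togo([.5588,-.0545,.1305]);o=observe();print(o['torque'],o['ft_force'],o['qpos'][5])
s=camera("side")[:,:,::-1]
cv2.imwrite("pics/regrip.png",cv2.resize(s[160:260,250:390],None,fx=5,fy=5,interpolation=cv2.INTER_CUBIC))
E
```

```text
clock: 12.5
position: [0.5595, -0.0546, 0.1307]
tool_rot: [-0.0, 0.787, -0.617, 0.001]
ft_force: [0.9, -0.0, -0.5]
opening: 0.044
grip_force: 0.0
pos [ 0.5595 -0.0546  0.1307] dp [-0.003  0.005  0.001] tool x yaw -76.18 tool y yaw -166.18 tilt [ 2.e-03 -6.e-04 -1.e+00]
[ 0.11510657 -0.02305038  0.03418866] [ 0.87423761 -0.04632791 -0.50539831] 2.5945433876167465
```

View pics/regrip.png

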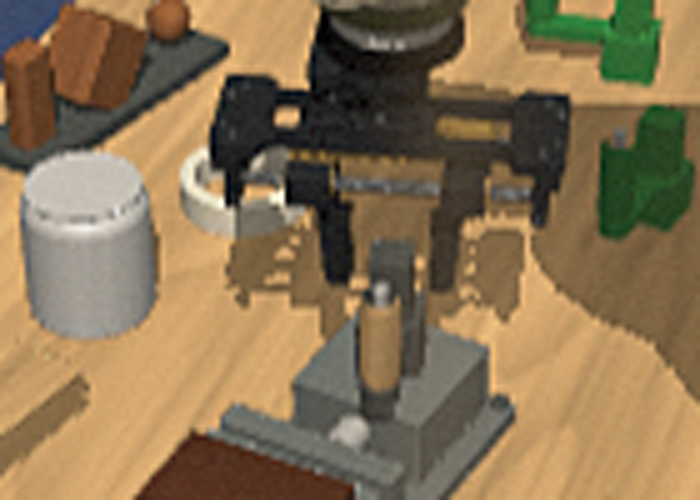

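The crank sits home on the housing with its handle at (378,345) towards the jaws, and the open fingers at (335,245) and (445,255) straddle the boss. I'll rise another 20 mm and turn back 270°.

```bash
R='x'; python3 -m jog '{"dp":[[0,0.005,-0.15],[0,0.005,-0.17],[0,0.005,-0.17],[0,0.005,-0.17],[0,0.005,-0.17],[0,0.005,-0.17],[0,0.005,-0.17],[0,0.005,-0.17]],"turn":[[0,0,0],[0,0,-0.09],[0,0,-0.18],[0,0,-0.27],[0,0,-0.36],[0,0,-0.45],[0,0,-0.54],[0,0,-0.63]]}' && python3 -m jog '{"dp":[[0,0,0],[0,0,0],[0,0,0],[0,0,0],[0,0,0],[0,0,0],[0,0,0],[0,0,0]],"turn":[[0,0,-0.095],[0,0,-0.19],[0,0,-0.28],[0,0,-0.37],[0,0,-0.46],[0,0,-0.55],[0,0,-0.65],[0,0,-0.75]]}' && python3 -m jog '{"dp":[[0,0,0],[0,0,0],[0,0,0],[0,0,0],[0,0,0],[0,0,0],[0,0,0],[0,0,0]],"turn":[[0,0,-0.095],[0,0,-0.19],[0,0,-0.28],[0,0,-0.37],[0,0,-0.46],[0,0,-0.55],[0,0,-0.65],[0,0,-0.75]]}' && python3 -m jog '{"dp":[[0,0,0],[0,0,0],[0,0,0],[0,0,0],[0,0,0],[0,0,0],[0,0,0],[0,0,0]],"turn":[[0,0,-0.095],[0,0,-0.19],[0,0,-0.28],[0,0,-0.37],[0,0,-0.46],[0,0,-0.55],[0,0,-0.65],[0,0,-0.75]]}'; python3 -c "
from h import *
o=observe();print(o['torque'],o['qpos'][5]);togo([.5588,-.0545,.1195])"
```

```text
clock: 13.35
position: [0.5583, -0.0547, 0.1498]
tool_rot: [-0.0, 0.986, -0.166, -0.0]
ft_force: [-0.4, -0.0, -0.1]
opening: 0.044
grip_force: 0.0
clock: 14.15
position: [0.5583, -0.0547, 0.1498]
tool_rot: [-0.0, 0.915, 0.403, -0.0]
ft_force: [0.3, -0.3, -0.1]
opening: 0.0439
grip_force: 0.0
clock: 14.95
position: [0.5583, -0.0546, 0.1498]
tool_rot: [-0.0, 0.543, 0.84, -0.0]
ft_force: [0.1, -0.0, 0.0]
opening: 0.0441
grip_force: 0.0
clock: 15.75
position: [0.5583, -0.0547, 0.1497]
tool_rot: [-0.0, -0.008, 1.0, 0.0]
ft_force: [-0.4, -0.4, -0.3]
opening: 0.0441
grip_force: 0.0
[ 0.0478933  -0.12012412 -0.02989499] -1.89363517756025
pos [ 0.5583 -0.0547  0.1497] dp [-0.004  0.001  0.252] tool x yaw -179.06 tool y yaw 90.94 tilt [-2.e-04  1.e-04 -1.e+00]
```

```bash
python3 -m jog '{"dp":[[0,0,0.05],[0,0,0.15],[0,0,0.25],[0,0,0.25]],"turn":[[0,0,-0.08],[0,0,-0.14],[0,0,-0.14],[0,0,-0.14]]}' && python3 -m jog '{"dp":[[0,0,0],[0,0,0],[0,0,0],[0,0,0]],"turn":[[0,0,0],[0,0,0],[0,0,0],[0,0,0]]}' -1 50; python3 -c "
from h import *
o=observe();print(o['torque'],o['qpos'][5]);togo([.5588,-.0545,.1195])"
```

```text
clock: 16.15
position: [0.5576, -0.0545, 0.1182]
tool_rot: [-0.001, -0.113, 0.994, 0.001]
ft_force: [-0.3, -1.0, -0.1]
opening: 0.044
grip_force: 0.0
clock: 16.55
position: [0.5586, -0.0547, 0.1204]
tool_rot: [0.0, -0.115, 0.993, -0.0]
ft_force: [-0.7, 1.1, 2.5]
opening: 0.0235
grip_force: 49.8
[ 0.1732161  -0.09655084 -0.03593772] -2.106989344402128
pos [ 0.5586 -0.0547  0.1204] dp [-0.002  0.001  0.007] tool x yaw -166.84 tool y yaw 103.16 tilt [ 9.e-04 -2.e-04 -1.e+00]
```

```bash
for i in 1; do python3 -m jog '{"dp":[[0,0,0],[0,0,0],[0,0,0],[0,0,0],[0,0,0],[0,0,0],[0,0,0],[0,0,0]],"turn":[[0,0,0.09],[0,0,0.18],[0,0,0.27],[0,0,0.36],[0,0,0.45],[0,0,0.54],[0,0,0.63],[0,0,0.72]]}'; done; python3 -m jog '{"dp":[[0,0,0],[0,0,0],[0,0,0],[0,0,0],[0,0,0],[0,0,0],[0,0,0],[0,0,0]],"turn":[[0,0,0.09],[0,0,0.18],[0,0,0.27],[0,0,0.36],[0,0,0.45],[0,0,0.54],[0,0,0.63],[0,0,0.72]]}';python3 -c "
from h import *
o=observe();print(o['torque'],o['qpos'][5]);togo([.5588,-.0545,.1195])"
```

```text
clock: 17.35
position: [0.5587, -0.0546, 0.1204]
tool_rot: [0.001, 0.438, 0.899, 0.0]
ft_force: [0.0, 1.4, 2.4]
opening: 0.0234
grip_force: 49.9
clock: 18.15
position: [0.5588, -0.0547, 0.1204]
tool_rot: [0.0, 0.851, 0.524, 0.001]
ft_force: [1.0, 1.3, 2.1]
opening: 0.0235
grip_force: 49.9
[ 0.13419385 -0.22844148  0.22745487] 0.16037610966485508
pos [ 0.5588 -0.0547  0.1204] dp [ 0.002 -0.001  0.007] tool x yaw 63.26 tool y yaw -26.74 tilt [ 1.4e-03 -3.0e-04 -1.0e+00]
```

Forces are tiny now. Continuing.

```bash
python3 -m jog '{"dp":[[0,0,0],[0,0,0],[0,0,0],[0,0,0],[0,0,0],[0,0,0],[0,0,0],[0,0,0]],"turn":[[0,0,0.09],[0,0,0.18],[0,0,0.27],[0,0,0.36],[0,0,0.45],[0,0,0.54],[0,0,0.63],[0,0,0.72]]}'; python3 -c "
from h import *
o=observe();print(o['torque'],o['qpos'][5])"; python3 -m jog '{"dp":[[0,0,0],[0,0,0],[0,0,0],[0,0,0],[0,0,0],[0,0,0],[0,0,0],[0,0,0]],"turn":[[0,0,0.09],[0,0,0.18],[0,0,0.27],[0,0,0.36],[0,0,0.45],[0,0,0.54],[0,0,0.63],[0,0,0.72]]}';python3 -c "
from h import *
o=observe();print(o['torque'],o['qpos'][5])";python3 -m jog '{"dp":[[0,0,0],[0,0,0],[0,0,0]],"turn":[[0,0,0.09],[0,0,0.18],[0,0,0.24]]}';python3 -c "
from h import *
o=observe();print(o['torque'],o['qpos'][5]);togo([.5588,-.0545,.1195])"
```

```text
clock: 18.95
position: [0.5588, -0.0548, 0.1204]
tool_rot: [0.0, 1.0, -0.013, 0.001]
ft_force: [0.3, 1.0, 1.1]
opening: 0.0237
grip_force: 49.9
[-0.00834413 -0.13866329  0.20122677] 1.2913183394839958
clock: 19.75
position: [0.5587, -0.0549, 0.1204]
tool_rot: [-0.0, 0.837, -0.547, 0.001]
ft_force: [0.3, -0.6, 1.6]
opening: 0.0235
grip_force: 49.9
[ 0.10119784 -0.07314339  0.18498662] 2.422370943245022
clock: 20.05
position: [0.5586, -0.0549, 0.1204]
tool_rot: [-0.0, 0.72, -0.694, 0.001]
ft_force: [-0.6, -0.2, 1.6]
opening: 0.0235
grip_force: 49.9
[ 0.20081933 -0.03063544  0.19262652] 2.7987734776114155
pos [ 0.5586 -0.0549  0.1204] dp [-0.003 -0.001  0.007] tool x yaw -87.91 tool y yaw -177.91 tilt [ 1.e-03 -6.e-04 -1.e+00]
```

513° in all. Regrip again.

```bash
python3 -m jog '{"dp":[[0,0,0],[0,0,0],[0,0,0],[0,0,-0.1],[0,0,-0.25],[0,0,-0.25],[0,0,-0.25],[0,0,-0.25]],"turn":[[0,0,0],[0,0,0],[0,0,0],[0,0,0],[0,0,0],[0,0,-0.09],[0,0,-0.18],[0,0,-0.27]]}' 0 && python3 -m jog '{"dp":[[0,0,0],[0,0,0],[0,0,0],[0,0,0],[0,0,0],[0,0,0],[0,0,0],[0,0,0]],"turn":[[0,0,-0.095],[0,0,-0.19],[0,0,-0.28],[0,0,-0.37],[0,0,-0.46],[0,0,-0.55],[0,0,-0.65],[0,0,-0.75]]}' && python3 -m jog '{"dp":[[0,0,0],[0,0,0],[0,0,0],[0,0,0],[0,0,0],[0,0,0],[0,0,0],[0,0,0]],"turn":[[0,0,-0.095],[0,0,-0.19],[0,0,-0.28],[0,0,-0.37],[0,0,-0.46],[0,0,-0.55],[0,0,-0.65],[0,0,-0.75]]}' && python3 -m jog '{"dp":[[0,0,0],[0,0,0],[0,0,0],[0,0,0],[0,0,0],[0,0,0],[0,0,0],[0,0,0]],"turn":[[0,0,-0.095],[0,0,-0.19],[0,0,-0.28],[0,0,-0.37],[0,0,-0.46],[0,0,-0.55],[0,0,-0.65],[0,0,-0.75]]}'; python3 -c "
from h import *
o=observe();print(o['torque'],o['qpos'][5]);togo([.5588,-.0547,.1195])"
```

```text
clock: 20.85
position: [0.5585, -0.0548, 0.1509]
tool_rot: [-0.0, 0.853, -0.522, 0.0]
ft_force: [-0.1, 0.3, -0.4]
opening: 0.0436
grip_force: 0.0
clock: 21.65
position: [0.5585, -0.0548, 0.1508]
tool_rot: [0.0, 0.999, 0.033, 0.0]
ft_force: [-0.2, 0.5, -0.1]
opening: 0.044
grip_force: 0.0
clock: 22.45
position: [0.5586, -0.0548, 0.1508]
tool_rot: [0.0, 0.817, 0.577, 0.0]
ft_force: [-0.5, 0.3, 0.3]
opening: 0.0439
grip_force: 0.0
clock: 23.25
position: [0.5585, -0.0548, 0.1508]
tool_rot: [0.0, 0.365, 0.931, 0.0]
ft_force: [-0.0, -0.8, 0.4]
opening: 0.0438
grip_force: 0.0
[-0.01474074 -0.12266029  0.03181786] -1.1293711982680867
pos [ 0.5585 -0.0548  0.1508] dp [-0.001  0.002  0.261] tool x yaw 137.15 tool y yaw 47.15 tilt [ 8.e-04 -2.e-04 -1.e+00]
```

Still need -45° (0.5), to tool y yaw 92.1°.

```bash
python3 -m jog '{"dp":[[0,0,0],[0,0,0],[0,0,0],[0,0,0.05],[0,0,0.15],[0,0,0.26],[0,0,0.26]],"turn":[[0,0,-0.095],[0,0,-0.19],[0,0,-0.28],[0,0,-0.37],[0,0,-0.46],[0,0,-0.5],[0,0,-0.5]]}' && python3 -m jog '{"dp":[[0,0,0],[0,0,0],[0,0,0],[0,0,0]],"turn":[[0,0,0],[0,0,0],[0,0,0],[0,0,0]]}' -1 50; python3 -c "
from h import *
o=observe();print(o['torque'],o['qpos'][5]);togo([.5588,-.0545,.1195])"; python3 -m jog '{"dp":[[0,0,0],[0,0,0],[0,0,0],[0,0,0],[0,0,0],[0,0,0],[0,0,0],[0,0,0]],"turn":[[0,0,0.06],[0,0,0.12],[0,0,0.18],[0,0,0.24],[0,0,0.3],[0,0,0.36],[0,0,0.42],[0,0,0.48]]}';python3 -c "
from h import *
o=observe();print(o['torque'],o['qpos'][5])"
```

```text
clock: 23.95
position: [0.5579, -0.0546, 0.1181]
tool_rot: [-0.001, -0.016, 1.0, 0.0]
ft_force: [-0.9, 1.1, -0.4]
opening: 0.0442
grip_force: 0.0
clock: 24.35
position: [0.5587, -0.0548, 0.1195]
tool_rot: [0.001, -0.015, 1.0, -0.0]
ft_force: [0.2, 0.0, 4.6]
opening: 0.0239
grip_force: 48.7
[ 0.0887012  -0.0394541   0.03938675] -1.9074200009899935
pos [ 0.5587 -0.0548  0.1195] dp [-0.001  0.002  0.   ] tool x yaw -178.27 tool y yaw 91.73 tilt [ 1.3e-03 -4.0e-04 -1.0e+00]
clock: 25.15
position: [0.5587, -0.0549, 0.1195]
tool_rot: [0.001, 0.356, 0.935, -0.0]
ft_force: [-0.2, -0.1, 5.9]
opening: 0.0238
grip_force: 48.9
[0.00240225 0.09322621 0.17352047] -1.1499353203201685
```

```bash
cat > tq.py <<'E'
from h import *
o=observe();print("Tz %.3f q6 %.3f"%(o['torque'][2],o['qpos'][5]))
E
J() { :; }
python3 -m jog '{"dp":[[0,0,0],[0,0,0],[0,0,0],[0,0,0]],"turn":[[0,0,0.06],[0,0,0.12],[0,0,0.18],[0,0,0.24]]}'|grep ft; python3 tq.py
python3 -m jog '{"dp":[[0,0,0],[0,0,0],[0,0,0],[0,0,0]],"turn":[[0,0,0.06],[0,0,0.12],[0,0,0.18],[0,0,0.24]]}'|grep ft; python3 tq.py
python3 -m jog '{"dp":[[0,0,0],[0,0,0],[0,0,0],[0,0,0]],"turn":[[0,0,0.06],[0,0,0.12],[0,0,0.18],[0,0,0.24]]}'|grep ft; python3 tq.py
```

```text
ft_force: [-0.6, 0.2, 4.7]
Tz 0.080 q6 -0.773
ft_force: [-1.3, 0.3, 5.2]
Tz 0.192 q6 -0.396
ft_force: [-1.3, 0.7, 5.1]
Tz 0.307 q6 -0.019
```

```bash
python3 - <<'E'
from h import *
import cv2
s=camera("side")[:,:,::-1]
cv2.imwrite("pics/jaw.png",cv2.resize(s[190:310,250:370],None,fx=5,fy=5,interpolation=cv2.INTER_CUBIC))
E
```

```text
(no output)
```

View pics/jaw.png

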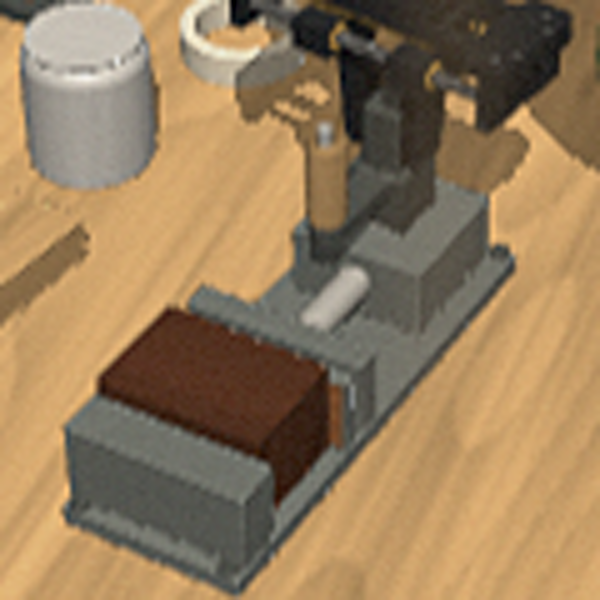

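The block (215,390) now sits against the fixed jaw (170,470), with the sprung jaw right behind it (335,415). Torque is rising, so I'll go in small steps.

```bash

python3 -m jog '{"dp":[[0,0,0],[0,0,0]],"turn":[[0,0,0.05],[0,0,0.1]]}'|grep ft; python3 tq.py
python3 -m jog '{"dp":[[0,0,0]],"turn":[[0,0,0.05]]}'|grep ft; python3 tq.py
python3 -m jog '{"dp":[[0,0,0]],"turn":[[0,0,0.05]]}'|grep ft; python3 tq.py
```

```text
ft_force: [-0.7, 0.3, 4.7]
Tz 0.359 q6 0.136
ft_force: [-0.9, 0.4, 4.8]
Tz 0.334 q6 0.214
ft_force: [-0.9, -0.3, 6.3]
Tz 0.395 q6 0.293
```

Squeeze is about 45 N, since (0.37−0.15)/0.00475 ≈ 45. I'll release, rise clear and check.

```bash

python3 -m jog '{"dp":[[0,0,0],[0,0,0],[0,0,0],[0,0,0],[0,0,-0.1],[0,0,-0.3],[0,0,-0.6],[0,0,-0.9]],"turn":[[0,0,0],[0,0,0],[0,0,0],[0,0,0],[0,0,0],[0,0,0],[0,0,0],[0,0,0]]}' 0; python3 -m jog '{"dp":[[0,0,-0.3],[0,0,-0.6],[0,0,-0.8],[0,0,-0.8],[0,0,-0.8]],"turn":[[0,0,0],[0,0,0],[0,0,0],[0,0,0],[0,0,0]]}'
python3 - <<'E'
from h import *
import cv2
s=camera("side")[:,:,::-1]
cv2.imwrite("pics/end.png",cv2.resize(s[180:310,240:370],None,fx=4.5,fy=4.5,interpolation=cv2.INTER_CUBIC))
for z,n in((.063,"foot"),(.137,"boss top")):print(n,(pix("side",np.array([.5587,-.0548,z]))-[240,180]+.4)*4.5)
for y in (-10,-20,-30,-40,-60,-75,-90): print(y,((pix("side",np.array([.5587+.065*np.cos(np.radians(y+180)),-.0548+.065*np.sin(np.radians(y+180)),.161]))-[240,180]+.4)*4.5).round())
E
```

```text
clock: 27.6
position: [0.5582, -0.0546, 0.2287]
tool_rot: [0.0, 0.884, 0.468, 0.0]
ft_force: [0.3, 0.7, 0.4]
opening: 0.0446
grip_force: 0.0
clock: 28.1
position: [0.5582, -0.0546, 0.3227]
tool_rot: [0.0, 0.884, 0.468, 0.0]
ft_force: [-0.3, 0.0, -1.1]
opening: 0.0443
grip_force: 0.0
foot [396.34933709 229.87060978]
boss top [396.71780579 134.34588471]
-10 [492. 133.]
-20 [481. 143.]
-30 [468. 151.]
-40 [452. 157.]
-60 [416. 165.]
-75 [387. 165.]
-90 [359. 162.]
```

View pics/end.png

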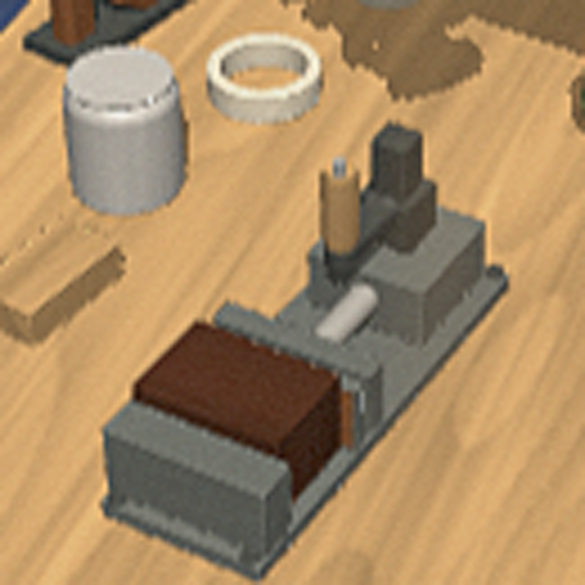

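The boss top at (397,133) matches the home prediction of (396.7,134.3), so the crank is fully home. The pin at (341,165) shows it eased back about 18° on release, to where friction balances roughly 31 N, still twice what is needed. The jaw is against the block and the bystanders are in place. I'll check that it is still, then hand in.

```bash
python3 - <<'E'
from h import *
np.save("a.npy",camera("side"))
E
python3 -m jog '{"dp":[[0,0,0],[0,0,0],[0,0,0],[0,0,0],[0,0,0],[0,0,0]],"turn":[[0,0,0],[0,0,0],[0,0,0],[0,0,0],[0,0,0],[0,0,0]]}' | grep -E "clock|ft"
python3 - <<'E'
from h import *
d=np.abs(camera("side")[200:310,250:370].astype(int)-np.load("a.npy")[200:310,250:370]).max(2)
print(d.max(),(d>40).sum())
if (d>40).sum()<15:
    from rig import sign_off; print(sign_off())
E
```

```text
clock: 28.8
ft_force: [-0.7, -0.2, -0.5]
50 8
the job is handed in; nothing more can be done
None
```

The job is handed in at 28.8 s: the crank is fully home on the shaft and the block is clamped at an estimated 31 N (firm from 15 N, dents above 160 N), after the crank eased back about 18° on release.

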